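# Clear the marking jig, load the rail and punch it

### The job

Someone left the sanding block in the marking jig: take it out and lay it flat in the tool tray. Then lay the rail blank in the jig with its long side against the fence and its end hard up against the end stop, let go of it, and press the sprung punch down onto it and keep it down for a second before letting it spring back up. Do not press the punch until the rail is home, and leave everything else on the bench where it is.

Things in the scene. Friction and masses are not known exactly. Their poses are not given: they have to be found in the camera images.
- jig: Marking jig fixed on the bench: plywood board 18 mm thick, z up, spanning x -90..+110 and y -190..+150 mm about its origin, which lies on the bench under the rail's lane (along y, at x = 0). The lane's far side (+x) has a fence and its -y end an end stop; the other two sides are open. A punch on a C-frame overhangs the lane near the stop.
- jig_corner (a point): Point on the board's top (18 mm above the bench) where the faces of the dark wood fence and end stop meet; axes as the jig's. Fence: 12 mm high above the board, 25 thick, from y = +20 to +320. Stop: 30 mm high, 20 thick, x -60 to +25. A rail fully home has its origin at x = -20, y = +100, z = 0 mm from here, its y along the jig's y (either way).
- punch_top (a point): Top centre of the punch's black round knob, 34 mm across, 12 high, 165 mm above the bench when up; at jig x = 0, y = -135 mm. Nothing above it. Foot 12 mm across, 10 mm above a loaded rail.
- frame (a point): Top of the grey C-frame's post, 128 mm above the bench, behind the fence (jig x = +85, y = -135 mm). Its arm, 28 mm wide in y, 104 to 130 mm above the bench, reaches over the lane and carries the punch in a vertical sleeve 30 mm across, 96 to 136 mm above the bench.
- punch (a joint): Downward travel of the punch in m: 0 up, 0.010 when the foot rests on a rail's top, 0.016 the end of travel with no rail. A spring returns it: about 3 N to start it, 7 N at 10 mm travel. 10 to 20 N on the knob is ample.
- rail: Rail blank: plain wooden bar 200 mm long (its y), 40 wide (x), 50 high (z), about 0.3 kg, loose on the bench left or right of the jig. Origin at the centre of its underside. Gripped across its width 40 to 70 mm from the end away from the stop, fingertips some 24 mm above its underside, the gripper clears fence and punch.
- block: Hand sanding block, about 0.22 kg, lying on the jig board in the rail's way: wood and cork base 100 mm (its x) by 56 (y), 24 thick, with a wooden grip rib along x on top, 86 mm long, 24 wide, 24 to 54 mm above its underside. Origin at the centre of its underside.
- tray: Tool tray: open dark steel tray fixed on the bench, 170 mm (x) by 140 mm (y), 28 mm high, walls and floor 5 mm thick. Origin at the centre of its underside. It lies on whichever side of the jig the rail does not.
- offcut: Short wooden offcut 90 x 45 x 30 mm, lying loose near the robot; a bystander. Origin at the centre of its underside.
- glue: White glue bottle 60 mm across, 190 mm high, standing at the far left of the jig; a bystander. Origin under its centre.
- mug: White mug 80 mm across, 95 mm high, at the far right of the jig; a bystander. Origin under its centre.
- hammer: Hammer 270 mm long, lying loose on the right; a bystander.
- brush: Brush about 200 mm long, lying loose on the left; a bystander.
- jar: Closed glass jar 72 mm across, 85 mm high, on the right; a bystander. Origin under its centre.
- tape: Roll of paper tape 100 mm across, 25 mm high, lying flat on the left; a bystander. Origin under its centre.
Not all that is in view belongs to the job. What is shaped like the rail but pink is not meant. What is shaped like the block but green is not meant.

How it is judged:
By the outcome, as a careful person would: the job done as asked, in the order asked, and still so for the second after the job is handed in, with the robot touching nothing.
It also fails if it takes over 72 s, if anything falls off the work surface, if the arm or the gripper's body presses on something with over 40 N, if the wrist force passes 120 N, or if a joint passes its speed limit or range.

### The arm

A 6-joint arm with a two-finger parallel gripper is mounted at the origin on the work surface. World frame = base frame: x ahead of the robot, y to its left, z up, the work surface at z = 0. Lengths are in m, angles in rad, forces in N, time in s.
With the tool pointing down it reaches from about 0.25 to 0.775 m from the base axis. Payload 4 kg.
Tool frame: the origin (TCP) lies midway between the tips of the shut fingers; the grasp point (between the pads) lies 19 mm behind it; z points along the fingers, x is the direction in which the jaws open and shut, and the axes are right-handed (so a half turn about z gives the same grasp; the last joint's range is limited). The gripper opens to 94 mm and grips with 3 to 60 N. Pads are 16 mm wide; open, the fingers measure 119 mm over their backs; the gripper's body (75 mm by 177 mm) begins 78 mm behind the grasp point.
Start: joints at [-1.349, 0.087, 1.371, -0, 1.684, -0.103], TCP at [0.176, -0.521, 0.206] pointing down, gripper open.
Joint ranges: [-3.1, 3.1], [-0.76, 2.03], [0.27, 2.55], [-1.08, 4.22], [0.17, 2.65], [-2.57, 2.57]. Speed limits (rad/s): [2.79, 2.79, 3.14, 3.14, 3.14, 3.14].

### API

Orientations are given as [roll, pitch, yaw] about the fixed x, y, z axes, in that order (R = Rz(yaw) Ry(pitch) Rx(roll)).
In Python, from bench import * gives the robot as it stands.
- The arm moves only by the tool send_rows, never from a script. Its argument "rows" is one flat list of numbers, 7 for each row, row after row: the shift along the world's x, y, z in mm, then the turn, a rotation vector about the world's x, y, z in degrees, then the opening, from 0 (shut) to 1 (fully open). A call has exactly 8 rows; each row shifts and turns the commanded pose from where the row before left it; what a row does not reach is not made up. A row lasts 1/8 s, in which the tool goes at most 62.5 mm and 10.7 degrees, less where a joint would pass 70% of its speed; a pose out of reach is approached as far as the arm can. A call is refused whole if a number of a shift passes 62.5 or a number of a turn 10.7, either way. A call with a gripper value outside its range is refused whole. The fingers move at their own pace and stop on an object; the grip force is fixed at half the most. Time passes only in rows, so rows that do not move let the fingers close, or fill a call up. It gives the time, the measured TCP pose, the force and the opening at its end, in the units of the state.
- get_obs(): the state, without advancing time (a new reading comes with each control period).
- snapshot(name): name is "side" or "top"; returns a dict with "color" (420x560x3 uint8, red, green, blue), "intrinsics" (3x3 intrinsics, pixels), "distortion" ([k1, k2, p1, p2, k3] as OpenCV has them; the pictures are not rectified), "rvec" (rotation vector, rad) and "tvec" (3), from world to camera coordinates, as OpenCV has them. Camera axes: x right, y down, z forward; pixel columns grow to the right and rows downward; lengths in m; the calibration is good to about 2 mm. A picture is of the moment at which its call begins. There is no depth.
- close_job(): hands the job in, once; it reports no verdict.
The state is a dict: "time": time; "joint_positions": joint angles; "qvel": joint speeds; "joint_torque": joint torques, N m; "tool_pos": TCP position; "ee_rot": TCP orientation; "wrist_force": force on the tool from outside, world axes, zero at the start; "wrist_torque": the same for the moment, N m; "width": finger opening in m.
Only numpy, scipy, OpenCV 4.12 (cv2) and the standard library are available. Lean on these libraries where they do the work, as an engineer would, in place of code of your own. Each camera call takes 0.05 s, during which the arm holds its last target.

## Working session

There is one attempt and no reset: what is moved stays moved. The work goes in short steps, Python scripts to look and compute and a tool call to move; the robot and the scene stay as the last step left them, time stands still between calls to the robot, and variables do not carry over. Pictures are saved under pics/ and viewed, and the job is handed in when it is done.

Besides the shell and the picture viewer there is one more tool, called after "Call:" as name(argument=value, ...) on one line, values as JSON. send_rows: Moves the arm, as the interface text tells. Its arguments: {"type":"object","properties":{"rows":{"type":"array","items":{"type":"number"}}},"required":["rows"]}

```bash
mkdir -p pics; ls; python3 - <<'E'
from bench import *
import cv2,json
o=get_obs();print(o)
for n in("top","side"):
    s=snapshot(n);cv2.imwrite(f"pics/{n}0.png",s["color"][:,:,::-1]);print({k:v for k,v in s.items() if k!="color"})
E
```

```text
pics
{'time': 0.0, 'joint_positions': array([-1.34912241e+00,  8.79512399e-02,  1.37222274e+00, -2.29069096e-05,
        1.68360156e+00, -1.03120908e-01]), 'qvel': array([-1.87361175e-03,  7.36140982e-05, -1.11399563e-03,  2.41005086e-03,
        1.12276329e-03,  7.35234829e-04]), 'joint_torque': array([ 4.67444006e-04, -3.40181065e+01, -3.02423894e+01,  7.16978568e-02,
        3.29866132e-02, -1.70162416e-04]), 'tool_pos': array([ 0.1753702 , -0.52072001,  0.20432223]), 'ee_rot': array([-3.14139060e+00,  2.17363628e-03, -1.24600383e+00]), 'wrist_force': array([ 0.22704317,  0.20118499, -0.83878522]), 'wrist_torque': array([ 0.00195039,  0.03996565, -0.00998077]), 'width': 0.09399834641453936}
{'intrinsics': array([[510.33430073,   0.        , 278.45479411],
       [  0.        , 510.33430073, 211.80486413],
       [  0.        ,   0.        ,   1.        ]]), 'distortion': array([-0.03988889,  0.        ,  0.        ,  0.        ,  0.        ]), 'rvec': array([ 2.13166778, -2.13478893,  0.16207783]), 'tvec': array([-1.18977386e-03,  5.33247045e-01,  1.96383951e+00])}
{'intrinsics': array([[433.30589575,   0.        , 282.26093932],
       [  0.        , 433.30589575, 209.33270654],
       [  0.        ,   0.        ,   1.        ]]), 'distortion': array([-0.05662412,  0.        ,  0.        ,  0.        ,  0.        ]), 'rvec': array([ 0.78279522, -2.67128662,  0.94654892]), 'tvec': array([0.41559088, 0.28855754, 1.19070043])}
```

View pics/top0.png

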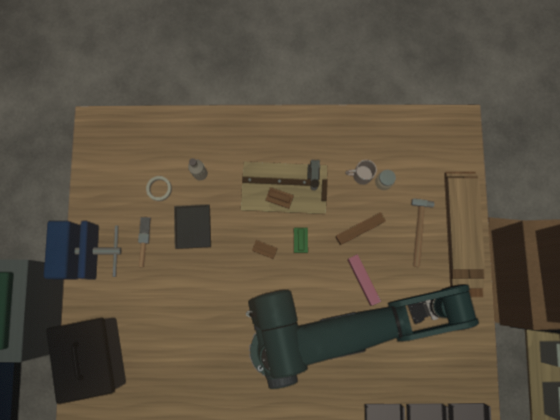

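View pics/side0.png

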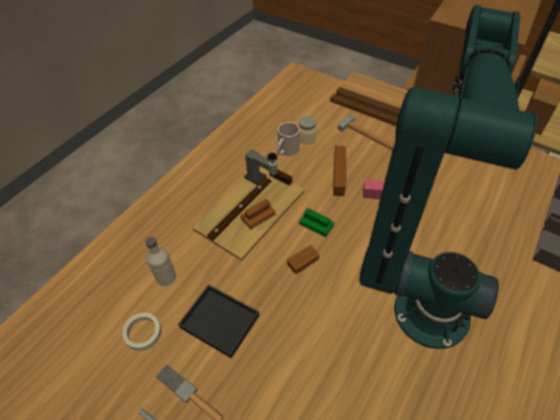

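The top picture shows the jig at about (285,188), with the block on it at (280,198). The rail is at (360,229) on the right and the tray at (192,226) on the left. The decoys are a green block at (300,240) and a pink rail at (363,280). Next I'll enlarge the jig area.

```bash
cat > h.py <<'E'
from bench import *
import cv2,numpy as np
def ray(s,px):
    px=np.array(px,float).reshape(-1,1,2)
    n=cv2.undistortPoints(px,s["intrinsics"],s["distortion"]).reshape(-1,2)
    R=cv2.Rodrigues(s["rvec"])[0];c=-R.T@s["tvec"]
    return c,np.c_[n,np.ones(len(n))]@R
def onplane(s,px,z):
    c,d=ray(s,px);return c+d*((z-c[2])/d[:,2])[:,None]
def proj(s,P):
    return cv2.projectPoints(np.array(P,float).reshape(-1,3),s["rvec"],s["tvec"],s["intrinsics"],s["distortion"])[0].reshape(-1,2)
def crop(s,x0,y0,x1,y1,k,fn,pts=None):
    im=s["color"][y0:y1,x0:x1,::-1].astype(float)
    im=np.clip(im*1.6,0,255).astype(np.uint8)
    im=cv2.resize(im,None,fx=k,fy=k,interpolation=cv2.INTER_CUBIC)
    if pts is not None:
        for p in pts:
            q=((np.array(p)-[x0,y0]+.5)*k-.5).round().astype(int);cv2.circle(im,tuple(map(int,q)),3,(255,0,255),1)
    cv2.imwrite(fn,im)
E
python3 - <<'E'
from h import *
t=snapshot("top");s=snapshot("side")
crop(t,230,150,340,225,7,"pics/t1.png");crop(s,180,130,320,265,4,"pics/s1.png")
crop(t,165,200,400,275,3,"pics/t2.png")
E
```

```text
(no output)
```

View pics/t1.png

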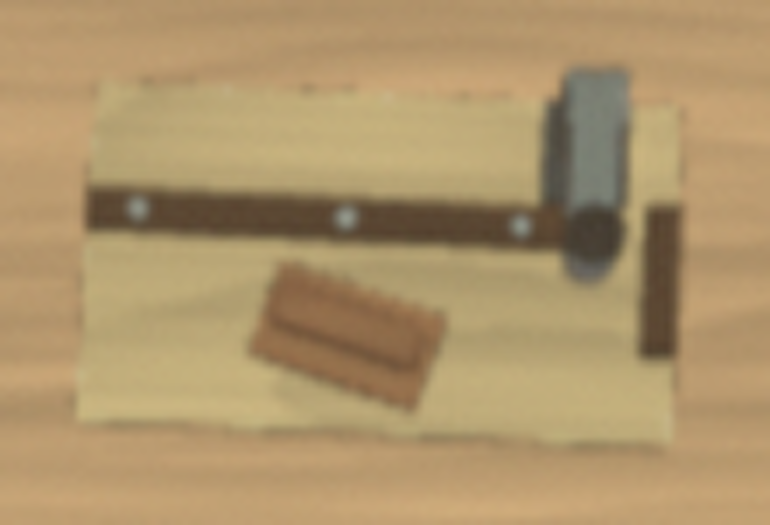

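View pics/s1.png

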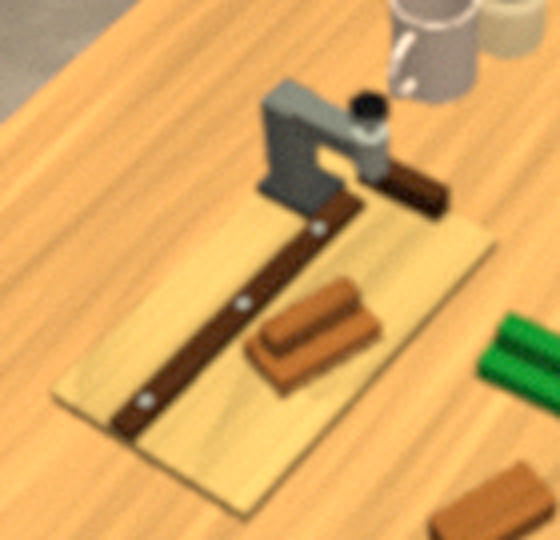

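View pics/t2.png

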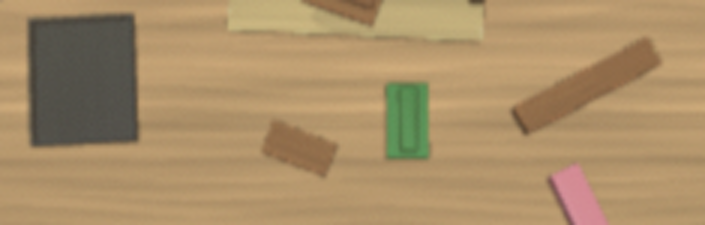

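```bash
python3 - <<'E'
from h import *
t=snapshot("top");s=snapshot("side")
np.savez("c0.npz",t=t["color"],s=s["color"])
ht=cv2.cvtColor(t["color"],cv2.COLOR_RGB2HSV);hs=cv2.cvtColor(s["color"],cv2.COLOR_RGB2HSV)
for n,p in dict(board=(260,190),bench=(260,230),bench2=(340,215),fence=(262,180),stop=(324,190),block=(275,200),blockrib=(280,195),rail=(360,229),railend=(339,239),offc=(265,250),tray=(192,226)).items(): print(n,ht[p[1],p[0]],t["color"][p[1],p[0]])
for n,p in dict(board=(235,240),bench=(290,230),fence=(240,210),stop=(285,176),blk=(260,220),blktop=(258,210),railtop=(340,165),railside=(340,185)).items(): print(n,hs[p[1],p[0]],s["color"][p[1],p[0]])
crop(s,310,130,370,205,8,"pics/s2.png")
E
```

```text
board [ 22  93 118] [118 106  75]
bench [ 17 101 114] [114  95  69]
bench2 [ 17 103 116] [116  96  69]
fence [ 14 121  57] [57 43 30]
stop [ 16 110  58] [58 46 33]
block [ 15 122  92] [92 70 48]
blockrib [ 15 126  91] [91 68 46]
rail [ 15 126  89] [89 67 45]
railend [ 15 125  88] [88 66 45]
offc [ 15 122  90] [90 68 47]
tray [21 34 52] [52 50 45]
board [ 19 141 154] [154 124  69]
bench [ 17 148 159] [159 118  67]
fence [ 17 222  46] [46 28  6]
stop [ 14 193  58] [58 34 14]
blk [ 13 193  91] [91 53 22]
blktop [ 14 206  83] [83 47 16]
railtop [ 14 193 116] [116  68  28]
railside [ 13 190 118] [118  69  30]
```

View pics/s2.png

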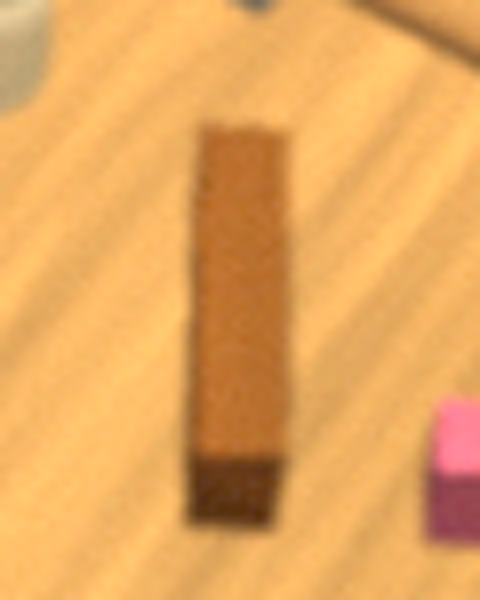

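```bash
cat >> h.py <<'E'
K=8
def contour(s,fn,box):
    x0,y0,x1,y1=box
    im=cv2.resize(s["color"][y0:y1,x0:x1],None,fx=K,fy=K,interpolation=cv2.INTER_CUBIC)
    m=fn(im.astype(int),cv2.cvtColor(im,cv2.COLOR_RGB2HSV).astype(int)).astype(np.uint8)
    m=cv2.morphologyEx(m,cv2.MORPH_OPEN,np.ones((7,7),np.uint8))
    cs,_=cv2.findContours(m,cv2.RETR_EXTERNAL,cv2.CHAIN_APPROX_NONE)
    c=max(cs,key=cv2.contourArea).reshape(-1,2).astype(float)
    return (c+.5)/K-.5+[x0,y0]
def rect(s,px,z):
    P=onplane(s,px,z)[:,:2]*1000
    (c,wh,a)=cv2.minAreaRect(P.astype(np.float32)); 
    if wh[0]<wh[1]: wh=wh[::-1];a+=90
    return np.round(c,1),np.round(wh,1),round((a+90)%180-90,1)
E
python3 - <<'E'
from h import *
t=snapshot("top");s=snapshot("side")
print(ray(t,[[280,200]])[0],ray(s,[[280,200]])[0])
br=lambda a,h:(h[...,2]<103)&(h[...,1]>108)&(h[...,2]>60)
dk=lambda a,h:(h[...,2]<76)&(h[...,1]>80)
tr=lambda a,h:(h[...,1]<70)&(h[...,2]<85)
bd=lambda a,h:h[...,0]>=20
def go(n,f,b,z):
    c=contour(t,f,b)
    print(n,rect(t,c,z))
    return c
r=go("rail",br,(330,205,392,250),.05)
go("railbot",br,(330,205,392,250),.0)
go("block24+18",br,(262,184,298,213),.042)
go("offc",br,(245,235,285,262),.03)
go("tray",tr,(165,200,220,255),.028)
go("trayb",tr,(165,200,220,255),.0)
go("fence",dk,(236,172,307,190),.030)
go("stop",dk,(318,175,332,205),.048)
go("board",bd,(236,158,335,220),.018)
for n,f,b,z in(("rail s",lambda a,h:(h[...,2]<137)&(h[...,1]>165),(325,140,352,200),.05),):
    c=contour(s,f,b);print(n,rect(s,c,z),rect(s,c,0));
    pts=c
a=cv2.approxPolyDP(r.astype(np.float32).reshape(-1,1,2),1.2,True).reshape(-1,2);print(a, onplane(t,a,.05).round(4).tolist())
a=cv2.approxPolyDP(c.astype(np.float32).reshape(-1,1,2),1.,True).reshape(-1,2);print(a, onplane(s,a,.05).round(4).tolist(),onplane(s,a,0).round(4).tolist())
E
```

```text
[ 0.21154698 -0.02044555  2.02382048] [0.04996179 0.6630301  1.10979441]
rail (array([ 466.3, -320.3]), array([206.5,  44. ]), -62.4)
railbot (array([ 472.7, -327.9]), array([211.8,  45.1]), -62.4)
block24+18 (array([590.7,  -5. ]), array([100. ,  58.1]), 70.9)
offc (array([388. ,  54.2]), array([94.3, 48.6]), 68.2)
tray (array([478.9, 340.5]), array([167.3, 139. ]), 2.9)
trayb (array([482.7, 345.5]), array([169.6, 141. ]), 2.9)
fence (array([661. ,  14.8]), array([258.3,  24.7]), 87.1)
stop (array([ 619.7, -181.1]), array([87.2, 19.8]), -3.1)
board (array([646.3, -23.6]), array([341.6, 221.3]), 87.3)
rail s (array([ 462.4, -310.2]), array([240. ,  42.3]), -62.6) (array([ 481.8, -356.1]), array([251.3,  44.2]), -62.6)
[[381.3125 212.8125]
 [378.8125 212.1875]
 [336.0625 234.8125]
 [336.0625 239.0625]
 [339.3125 243.6875]
 [341.4375 243.9375]
 [384.6875 220.6875]] [[0.5272, -0.4049, 0.05], [0.5297, -0.3951, 0.05], [0.441, -0.226, 0.05], [0.4244, -0.2257, 0.05], [0.4063, -0.2379, 0.05], [0.4053, -0.2462, 0.05], [0.496, -0.417, 0.05]]
[[335.8125 145.3125]
 [334.4375 146.1875]
 [333.0625 193.0625]
 [334.6875 195.0625]
 [343.3125 194.9375]
 [345.4375 185.6875]
 [345.4375 146.9375]] [[0.5296, -0.4085, 0.05], [0.5316, -0.4018, 0.05], [0.4283, -0.2022, 0.05], [0.4197, -0.1975, 0.05], [0.3963, -0.2129, 0.05], [0.4094, -0.2526, 0.05], [0.4965, -0.4194, 0.05]] [[0.5523, -0.459, 0.0], [0.5543, -0.452, 0.0], [0.4462, -0.2431, 0.0], [0.4372, -0.2381, 0.0], [0.4127, -0.2542, 0.0], [0.4263, -0.2958, 0.0], [0.5175, -0.4704, 0.0]]
```

Call:
send_rows(rows=[26,32.2,-3,0,0,3.27,0.65,26,32.2,-3,0,0,3.27,0.65,26,32.2,-3,0,0,3.27,0.65,26,32.2,-3,0,0,3.27,0.65,26,32.2,-3,0,0,3.27,0.65,26,32.2,-3,0,0,3.27,0.65,26,32.2,-3,0,0,3.27,0.65,26,32.2,-3,0,0,3.27,0.65])

```text
time: 1.4
tool_pos: [0.3842, -0.2626, 0.1816]
ee_rot: [-3.142, -0.001, -0.788]
wrist_force: [-0.1, 0.3, -0.4]
width: 0.0612
```

Call:
send_rows(rows=[26,32.2,-3,0,0,3.27,0.65,26,32.2,-3,0,0,3.27,0.65,26,32.2,-3,0,0,3.27,0.65,26,32.2,-3,0,0,3.27,0.65,26,32.2,-3,0,0,3.27,0.65,26,32.2,-3,0,0,3.27,0.65,26,32.2,-3,0,0,3.27,0.65,26,32.2,-3,0,0,3.27,0.65])

```text
time: 2.4
tool_pos: [0.5923, -0.0049, 0.1575]
ee_rot: [3.141, -0.0, -0.331]
wrist_force: [0.1, -0.5, -0.3]
width: 0.061
```

```bash
python3 - <<'E'
from h import *
t=snapshot("top");s=snapshot("side")
o=get_obs();print(o["time"],o["tool_pos"],np.degrees(o["ee_rot"]),o["wrist_force"],o["width"])
p=o["tool_pos"]
crop(t,230,150,340,225,7,"pics/t3.png",proj(t,[p]))
crop(s,180,130,320,265,4,"pics/s3.png",proj(s,[p,[.5917,-.0053,.072],[.6388,-.1727,.018],[.6206,-.1367,.165]]))
E
```

```text
2.5 [ 0.5928055  -0.00293224  0.15641294] [-1.79933754e+02  5.78979834e-02 -1.88025622e+01] [ 0.3439867   0.26828862 -0.19392505] 0.06119279516203874
```

View pics/s3.png

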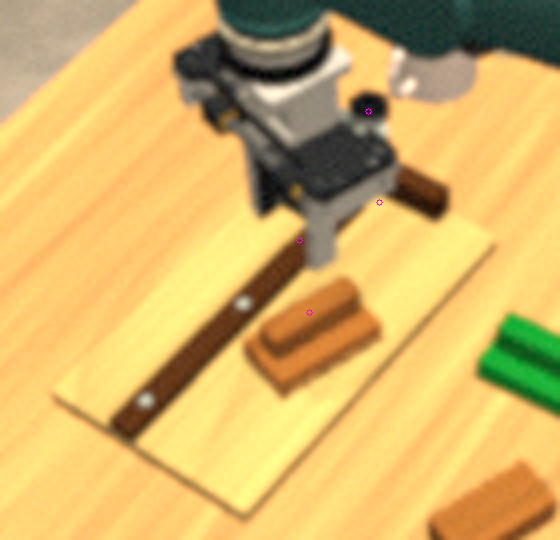

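The side picture shows the computed rib centre, at (309,312) in the crop, sitting on the rib. I'll descend and grip.

Call:
send_rows(rows=[-1,-2,-14,0,0,0,0.65,0,0,-14,0,0,0,0.65,0,0,-14,0,0,0,0.65,0,0,-14,0,0,0,0.65,0,0,-14,0,0,0,0.65,0,0,-14,0,0,0,0.65,0,0,-14,0,0,0,0.65,0,0,-12,0,0,0,0.65])

```text
time: 3.5
tool_pos: [0.5904, -0.008, 0.0464]
ee_rot: [3.141, 0.0, -0.333]
wrist_force: [0.2, 0.1, -0.0]
width: 0.061
```

Call:
send_rows(rows=[0,0,0,0,0,0,0,0,0,0,0,0,0,0,0,0,0,0,0,0,0,0,0,0,0,0,0,0,0,0,0,0,0,0,0,0,0,0,0,0,0,0,0,0,0,0,0,0,0,0,0,0,0,0,0,0])

```text
time: 4.5
tool_pos: [0.5912, -0.0082, 0.0482]
ee_rot: [-3.141, -0.002, -0.333]
wrist_force: [0.9, 0.4, 3.0]
width: 0.024
```

Call:
send_rows(rows=[0,0,8,0,0,0,0,-2,0,14,0,0,0,0,-5,0,14,0,0,0,0,-6,0,14,0,0,0,0,-6,0,14,0,0,0,0,-7,0,14,0,0,0,0,-7,0,14,0,0,0,0,-7,0,8,0,0,0,0])

```text
time: 5.5
tool_pos: [0.5504, -0.0081, 0.1489]
ee_rot: [-3.141, -0.002, -0.333]
wrist_force: [-0.5, -0.1, -1.8]
width: 0.0239
```

Call:
send_rows(rows=[-9,43.5,0,0,0,2.75,0,-9,43.5,0,0,0,2.75,0,-9,43.5,0,0,0,2.75,0,-9,43.5,0,0,0,2.75,0,-9,43.5,0,0,0,2.75,0,-9,43.5,0,0,0,2.75,0,-9,43.5,0,0,0,2.75,0,-8,43.5,0,0,0,2.75,0])

```text
time: 6.5
tool_pos: [0.4787, 0.3411, 0.1475]
ee_rot: [3.141, 0.0, 0.053]
wrist_force: [0.2, -0.6, -1.9]
width: 0.0236
```

```bash
python3 - <<'E'
from h import *
t=snapshot("top");s=snapshot("side")
o=get_obs();print(o["time"],o["tool_pos"],np.degrees(o["ee_rot"]),o["wrist_force"],o["width"])
crop(s,120,200,320,390,4,"pics/s4.png",proj(s,[[.48,.342,.005],o["tool_pos"]]))
crop(t,150,180,260,260,7,"pics/t4.png",proj(t,[[.48,.342,.005],o["tool_pos"]]))
# jig, now clear
crop(s,180,130,320,265,4,"pics/s5.png",proj(s,[[.6388,-.1727,.018],[.6206,-.1367,.165]]))
crop(t,230,150,340,225,7,"pics/t5.png",proj(t,[[.6388,-.1727,.018],[.6206,-.1367,.165]]))
E
```

```text
6.6 [0.47767897 0.34363532 0.14715147] [-1.79902078e+02  6.99568348e-02  3.25182551e+00] [ 0.06473337 -0.81898023 -2.16777974] 0.0234607518218326
```

View pics/s4.png

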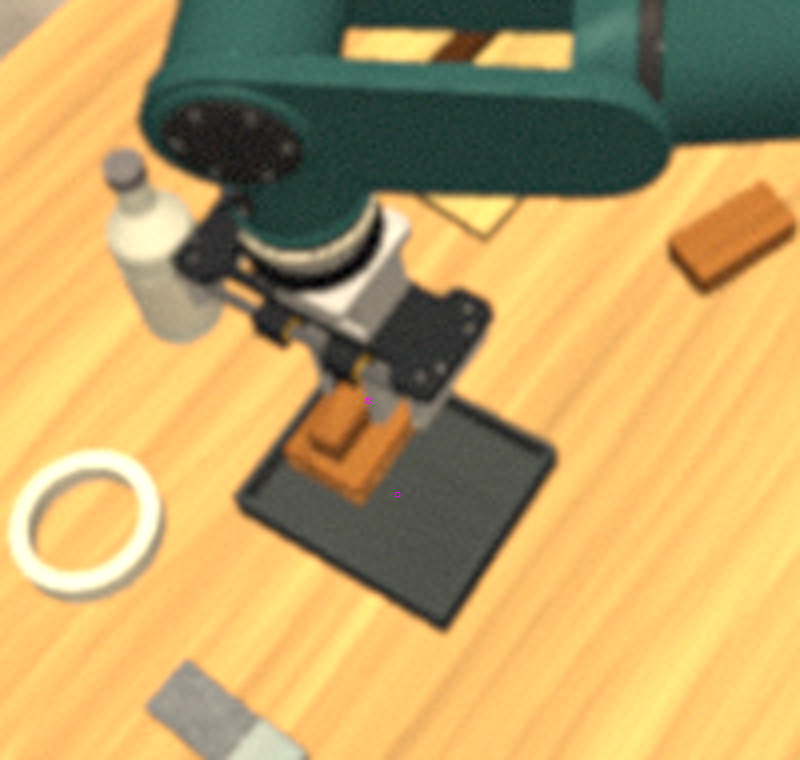

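View pics/s5.png

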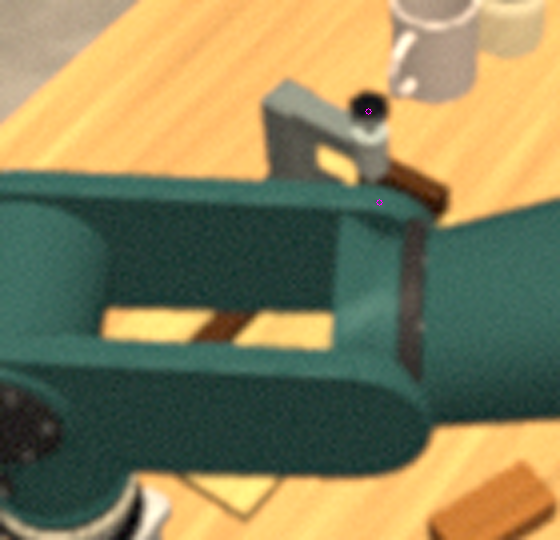

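View pics/t5.png

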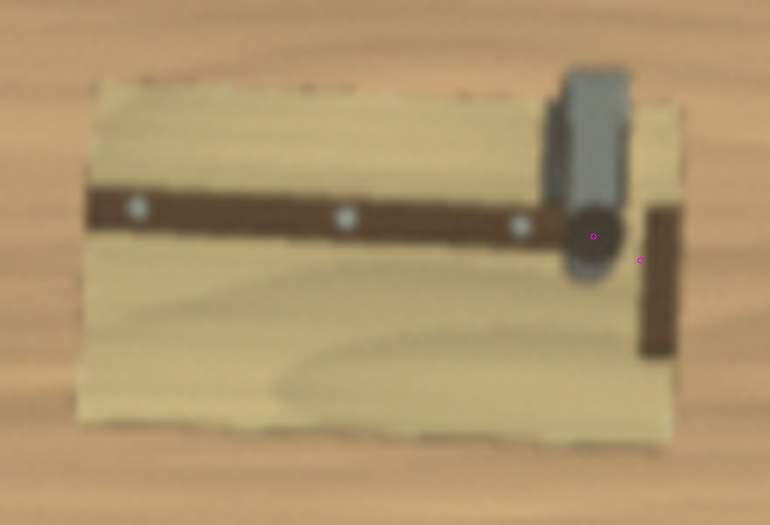

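Call:
send_rows(rows=[2,-3,-16,0,0,0,0,0,0,-18,0,0,0,0,0,0,-18,0,0,0,0,0,0,-18,0,0,0,0,0,0,-18,0,0,0,0,0,0,-12,0,0,0,0,0,0,-8,0,0,0,0,0,0,-5,0,0,0,0])

```text
time: 7.6
tool_pos: [0.4815, 0.337, 0.0352]
ee_rot: [-3.142, -0.0, 0.051]
wrist_force: [-5.6, -3.5, 14.6]
width: 0.0237
```

Call:
send_rows(rows=[0,0,0,0,0,0,0,0,0,0,0,0,0,0.65,0,0,0,0,0,0,0.65,0,0,0,0,0,0,0.65,0,0,0,0,0,0,0.65,0,0,20,0,0,0,0.65,0,0,40,0,0,0,0.65,0,0,40,0,0,0,0.65])

```text
time: 8.6
tool_pos: [0.4812, 0.3368, 0.1352]
ee_rot: [3.141, 0.001, 0.051]
wrist_force: [0.6, 0.6, 0.1]
width: 0.0612
```

```bash
python3 - <<'E'
from h import *
t=snapshot("top");s=snapshot("side")
o=get_obs();print(o["time"],o["tool_pos"],np.degrees(o["ee_rot"]),o["wrist_force"],o["width"])
crop(s,120,200,320,390,4,"pics/s6.png",proj(s,[[.48,.342,.005],o["tool_pos"]]))
E
```

```text
8.7 [0.48439072 0.33860987 0.14073188] [-179.70861646   -0.58477404    2.93203268] [1.59059014 0.84108945 0.02475773] 0.06123193801771273
```

View pics/s6.png

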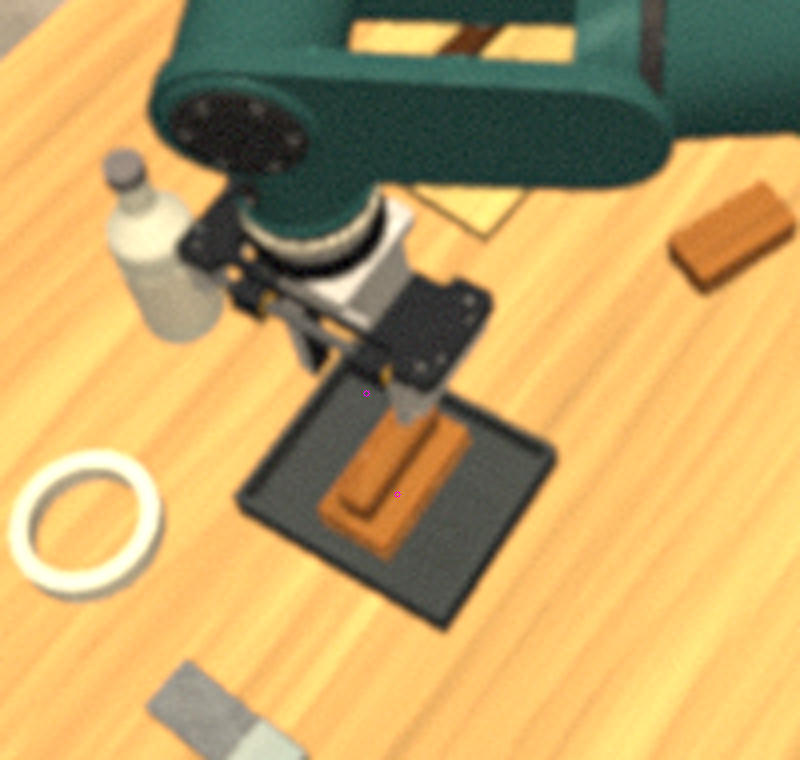

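The block lies flat in the tray, at crop (395,490). Next is the rail.

Call:
send_rows(rows=[-2.4,-38.5,2,0,0,1.54,0.8,-2.4,-38.5,2,0,0,1.54,0.8,-2.4,-38.5,2,0,0,1.54,0.8,-2.4,-38.5,2,0,0,1.54,0.8,-2.4,-38.5,0,0,0,1.54,0.8,-2.4,-38.5,0,0,0,1.54,0.8,-2.4,-38.5,0,0,0,1.54,0.8,-2.4,-38.5,0,0,0,1.54,0.8])

```text
time: 9.7
tool_pos: [0.4615, 0.0278, 0.1413]
ee_rot: [-3.141, 0.001, 0.267]
wrist_force: [0.4, 0.5, -0.7]
width: 0.0752
```

Call:
send_rows(rows=[-2.4,-38.5,0,0,0,1.54,0.8,-2.4,-38.5,0,0,0,1.54,0.8,-2.4,-38.5,0,0,0,1.54,0.8,-2.4,-38.5,0,0,0,1.54,0.8,-2.4,-38.5,0,0,0,1.54,0.8,-2.4,-38.5,0,0,0,1.54,0.8,-2.4,-38.5,0,0,0,1.54,0.8,-2.4,-38.5,0,0,0,1.54,0.8])

```text
time: 10.7
tool_pos: [0.4425, -0.28, 0.1412]
ee_rot: [-3.14, 0.0, 0.482]
wrist_force: [0.4, -0.1, 0.8]
width: 0.0753
```

```bash
python3 - <<'E'
from h import *
s=snapshot("side")
o=get_obs();print(o["time"],o["tool_pos"],np.degrees(o["ee_rot"]),o["wrist_force"],o["width"])
p=o["tool_pos"]
u=np.array([.463,-.886,0]);c=np.array([.4685,-.322,.05]);n=np.array([.886,.463,0])
crop(s,300,120,400,210,6,"pics/s7.png",proj(s,[c+.1*a*u+.02*b*n for a in(-1,1) for b in(-1,1)]+[c-.05*u,p,[*p[:2],.05]]))
E
```

```text
10.75 [ 0.44181621 -0.28452539  0.14091227] [179.89817732   0.18320227  27.44968429] [ 0.87046225 -2.87124395 -0.10791023] 0.075024577256148
```

View pics/s7.png

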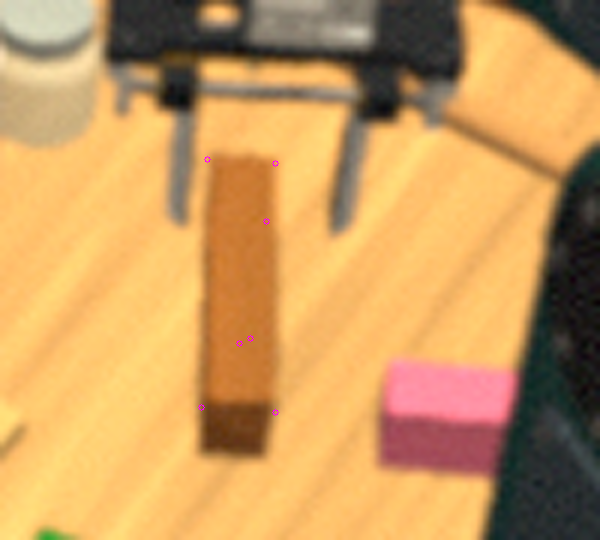

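Call:
send_rows(rows=[4,2,-15,0,0,0,0.8,0,0,-17,0,0,0,0.8,0,0,-17,0,0,0,0.8,0,0,-17,0,0,0,0.8,0,0,-17,0,0,0,0.8,0,0,-14,0,0,0,0.8,0,0,-12,0,0,0,0.8,0,0,-8,0,0,0,0.8])

```text
time: 11.75
tool_pos: [0.447, -0.277, 0.0247]
ee_rot: [-3.141, 0.0, 0.481]
wrist_force: [-0.2, 0.2, 0.3]
width: 0.0751
```

Call:
send_rows(rows=[0,0,0,0,0,0,0,0,0,0,0,0,0,0,0,0,0,0,0,0,0,0,0,0,0,0,0,0,0,0,0,0,0,0,0,0,0,0,0,0,0,0,0,0,0,0,0,0,0,0,0,0,0,0,0,0])

```text
time: 12.75
tool_pos: [0.447, -0.2775, 0.0261]
ee_rot: [3.141, 0.0, 0.481]
wrist_force: [-3.4, -0.9, 4.6]
width: 0.0398
```

Call:
send_rows(rows=[0,0,10,0,0,0,0,0,0,16,0,0,0,0,0,0,18,0,0,0,0,0,0,18,0,0,0,0,0,0,18,0,0,0,0,6,14,12,0,0,-1.4,0,12,26,8,0,0,-3,0,16,34,0,0,0,-4,0])

```text
time: 13.75
tool_pos: [0.482, -0.2032, 0.1276]
ee_rot: [3.139, -0.002, 0.331]
wrist_force: [0.5, -0.2, -3.2]
width: 0.0398
```

Call:
send_rows(rows=[16,34,0,0,0,-4,0,16,34,0,0,0,-4,0,16,34,0,0,0,-4,0,16,34,0,0,0,-4,0,16,34,0,0,0,-3,0,12,20,0,0,0,-2,0,4,9,0,0,0,-1,0,0,0,0,0,0,0,0])

```text
time: 14.75
tool_pos: [0.5772, -0.004, 0.1258]
ee_rot: [3.141, -0.0, -0.048]
wrist_force: [-0.0, -0.1, -3.0]
width: 0.0397
```

```bash
python3 - <<'E'
from h import *
t=snapshot("top");s=snapshot("side")
o=get_obs();print(o["time"],o["tool_pos"],np.degrees(o["ee_rot"]),o["wrist_force"],o["width"])
crop(s,180,110,340,265,4,"pics/s8.png")
crop(t,230,150,340,225,7,"pics/t8.png")
E
```

```text
14.85 [ 0.57681378 -0.0048798   0.12569965] [ 1.79969493e+02  3.63530089e-03 -2.86118798e+00] [ 0.50189691 -0.31595182 -2.44132237] 0.03987118190267722
```

View pics/s8.png

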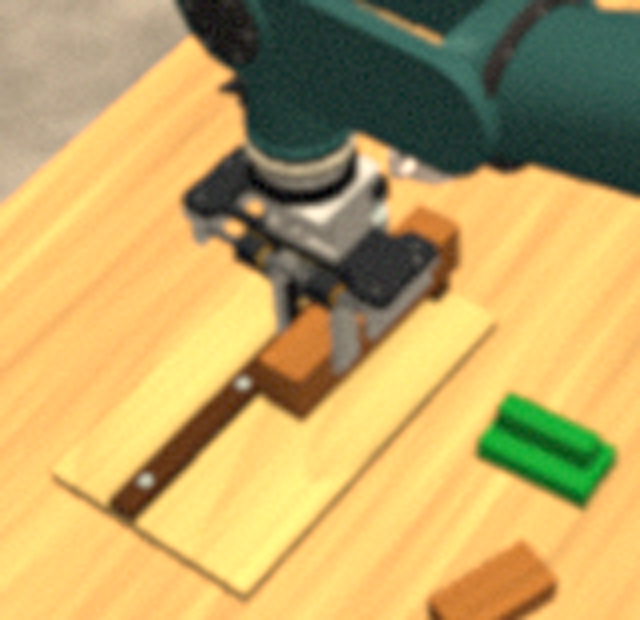

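View pics/t8.png

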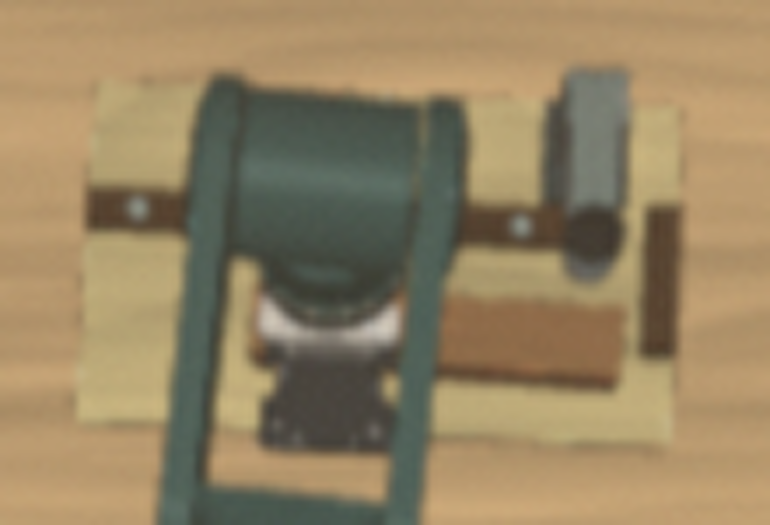

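The rail hangs beside the lane at top-crop (530,340), clear of the punch and the stop. I'll lower it.

Call:
send_rows(rows=[0,0,-8,0,0,0,0,0,0,-13,0,0,0,0,0,0,-14,0,0,0,0,0,0,-14,0,0,0,0,0,0,-14,0,0,0,0,0,0,-10,0,0,0,0,0,0,-6,0,0,0,0,0,0,-1,0,0,0,0])

```text
time: 15.85
tool_pos: [0.577, -0.0041, 0.0452]
ee_rot: [3.142, 0.0, -0.049]
wrist_force: [-0.7, 0.3, -2.3]
width: 0.0397
```

Call:
send_rows(rows=[0,0,-1,0,0,0,0,5,-0.25,0,0,0,0,0,7,-0.35,0,0,0,0,0,7,-0.35,0,0,0,0,0,7,-0.35,0,0,0,0,0,7,-0.35,0,0,0,0,0,6,-0.3,0,0,0,0,0,3,-0.15,0,0,0,0,0])

```text
time: 16.85
tool_pos: [0.6195, -0.0062, 0.0445]
ee_rot: [3.142, 0.0, -0.049]
wrist_force: [-0.6, 0.4, -2.0]
width: 0.0397
```

Call:
send_rows(rows=[1,0,0,0,0,0,0,1,0,0,0,0,0,0,1,0,0,0,0,0,0,1,0,0,0,0,0,0,1,0,0,0,0,0,0,0,0,0,0,0,0,0,0,0,0,0,0,0,0,0,0,0,0,0,0,0])

```text
time: 17.85
tool_pos: [0.6242, -0.0061, 0.0446]
ee_rot: [-3.142, -0.0, -0.049]
wrist_force: [-0.3, 1.2, -3.1]
width: 0.04
```

Call:
send_rows(rows=[0.5,0,0,0,0,0,0,0.5,0,0,0,0,0,0,0.5,0,0,0,0,0,0,0.5,0,0,0,0,0,0,0,0,0,0,0,0,0,0,0,0,0,0,0,0,0,0,0,0,0,0,0,0,0,0,0,0,0,0])

```text
time: 18.85
tool_pos: [0.6261, -0.0062, 0.0445]
ee_rot: [3.142, -0.0, -0.049]
wrist_force: [0.4, 0.3, -1.3]
width: 0.0397
```

Call:
send_rows(rows=[0.5,0,0,0,0,0,0,0.5,0,0,0,0,0,0,0.5,0,0,0,0,0,0,0.5,0,0,0,0,0,0,0,0,0,0,0,0,0,0,0,0,0,0,0,0,0,0,0,0,0,0,0,0,0,0,0,0,0,0])

```text
time: 19.85
tool_pos: [0.628, -0.0062, 0.0445]
ee_rot: [3.142, 0.0, -0.049]
wrist_force: [-1.6, -0.0, -0.5]
width: 0.0397
```

Call:
send_rows(rows=[0.5,0,0,0,0,0,0,0.5,0,0,0,0,0,0,0.5,0,0,0,0,0,0,0,0,0,0,0,0,0,0,0,0,0,0,0,0,0,0,0,0,0,0,0,0,0,0,0,0,0,0,0,0,0,0,0,0,0])

```text
time: 20.85
tool_pos: [0.6282, -0.0062, 0.0444]
ee_rot: [3.141, 0.003, -0.049]
wrist_force: [-5.8, 0.4, 1.0]
width: 0.0397
```

```bash
python3 - <<'E'
from h import *
t=snapshot("top");s=snapshot("side")
o=get_obs();print(o["time"],o["tool_pos"],np.degrees(o["ee_rot"]),o["wrist_force"],o["wrist_torque"],o["width"])
crop(s,210,130,310,230,6,"pics/s9.png")
crop(t,230,150,340,225,7,"pics/t9.png")
E
```

```text
20.95 [ 0.62820844 -0.00620483  0.0444082 ] [179.98193995   0.18542778  -2.81074974] [-5.34733179 -1.42083766  0.93079194] [-0.07816989  1.07171353  0.19931444] 0.03975576308552143
```

View pics/s9.png

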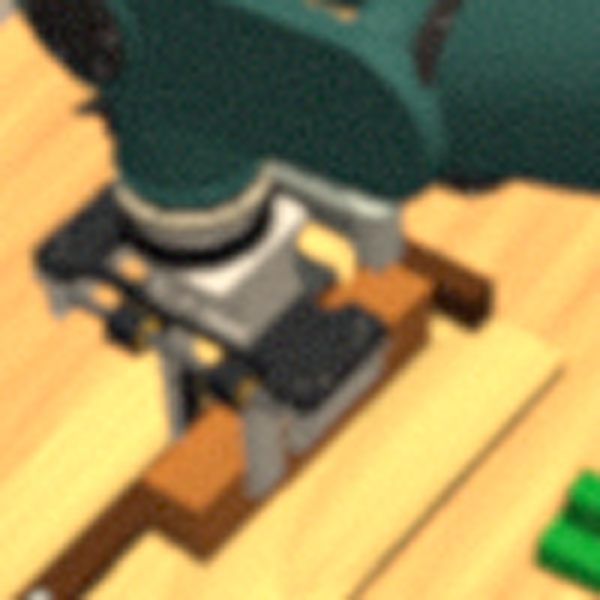

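View pics/t9.png

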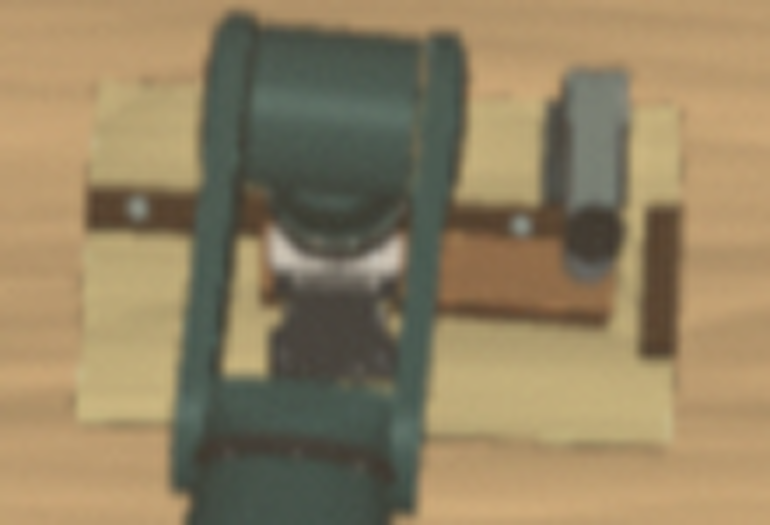

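Contact with the fence reads −5.8 N. The stop gap is about 16 mm, from the rail end at top-crop x=610 to the stop at x=640. I'll slide toward the stop.

Call:
send_rows(rows=[-0.6,-2,0,0,0,0,0,-0.1,-2,0,0,0,0,0,-0.1,-2,0,0,0,0,0,-0.1,-2,0,0,0,0,0,-0.1,-2,0,0,0,0,0,-0.1,-1,0,0,0,0,0,0,0,0,0,0,0,0,0,0,0,0,0,0,0])

```text
time: 21.95
tool_pos: [0.6278, -0.0157, 0.0442]
ee_rot: [-3.139, 0.002, -0.048]
wrist_force: [-5.0, 3.2, 0.0]
width: 0.0397
```

Call:
send_rows(rows=[0,-0.7,0,0,0,0,0,-0.1,-0.7,0,0,0,0,0,0,-0.6,0,0,0,0,0,0,0,0,0,0,0,0,0,0,0,0,0,0,0,0,0,0,0,0,0,0,0,0,0,0,0,0,0,0,0,0,0,0,0,0])

```text
time: 22.95
tool_pos: [0.6277, -0.0176, 0.0442]
ee_rot: [-3.139, 0.002, -0.048]
wrist_force: [-3.9, 2.9, -0.3]
width: 0.0395
```

Call:
send_rows(rows=[0,-0.7,0,0,0,0,0,-0.1,-0.7,0,0,0,0,0,0,-0.6,0,0,0,0,0,0,0,0,0,0,0,0,0,0,0,0,0,0,0,0,0,0,0,0,0,0,0,0,0,0,0,0,0,0,0,0,0,0,0,0])

```text
time: 23.95
tool_pos: [0.6276, -0.0196, 0.0442]
ee_rot: [-3.139, 0.002, -0.048]
wrist_force: [-4.2, 2.6, -0.4]
width: 0.0399
```

Call:
send_rows(rows=[0,-0.7,0,0,0,0,0,-0.1,-0.7,0,0,0,0,0,0,-0.6,0,0,0,0,0,0,0,0,0,0,0,0,0,0,0,0,0,0,0,0,0,0,0,0,0,0,0,0,0,0,0,0,0,0,0,0,0,0,0,0])

```text
time: 24.95
tool_pos: [0.6275, -0.0216, 0.0442]
ee_rot: [-3.139, 0.002, -0.048]
wrist_force: [-3.7, 3.8, 1.1]
width: 0.0398
```

Call:
send_rows(rows=[0,-0.5,0,0,0,0,0,-0.05,-0.5,0,0,0,0,0,0,-0.5,0,0,0,0,0,0,0,0,0,0,0,0,0,0,0,0,0,0,0,0,0,0,0,0,0,0,0,0,0,0,0,0,0,0,0,0,0,0,0,0])

```text
time: 25.95
tool_pos: [0.6274, -0.0229, 0.0442]
ee_rot: [-3.139, 0.002, -0.048]
wrist_force: [-4.0, 3.7, -0.2]
width: 0.04
```

```bash
python3 - <<'E'
from h import *
t=snapshot("top");s=snapshot("side")
o=get_obs();print(o["time"],o["tool_pos"],np.degrees(o["ee_rot"]),o["wrist_force"],o["wrist_torque"],o["width"])
crop(s,260,150,310,190,12,"pics/s10.png")
crop(t,285,160,340,205,12,"pics/t10.png")
E
```

```text
26.05 [ 0.6274262  -0.0228695   0.04416576] [-1.79844626e+02  1.09820558e-01 -2.75341669e+00] [-4.70297813  3.34384285 -0.59512048] [0.56203016 0.82383824 0.23019085] 0.0402575662495212
```

View pics/s10.png

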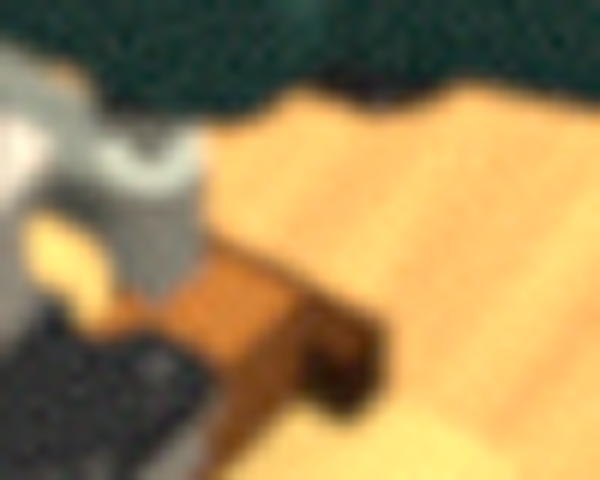

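View pics/t10.png

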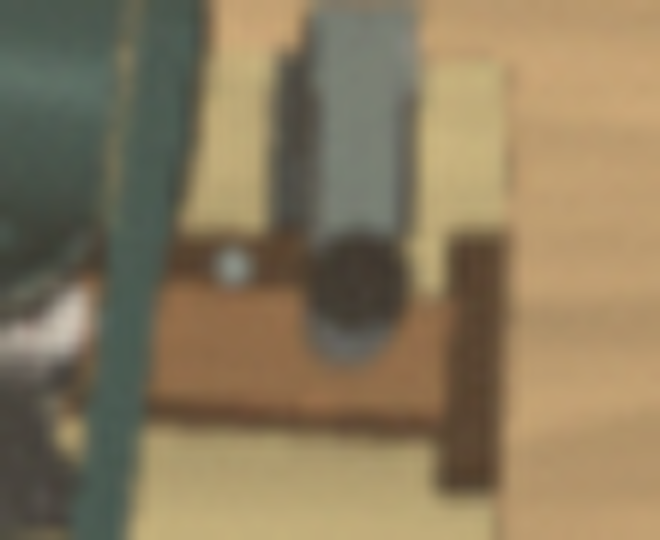

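Call:
send_rows(rows=[0,-0.5,0,0,0,0,0,-0.05,-0.5,0,0,0,0,0,0,-0.5,0,0,0,0,0,0,0,0,0,0,0,0,0,0,0,0,0,0,0,0,0,0,0,0,0,0,0,0,0,0,0,0,0,0,0,0,0,0,0,0])

```text
time: 27.05
tool_pos: [0.6274, -0.023, 0.0442]
ee_rot: [-3.136, 0.002, -0.048]
wrist_force: [-2.9, 7.0, 0.4]
width: 0.0403
```

Call:
send_rows(rows=[0,-0.5,0,0,0,0,0,-0.05,-0.5,0,0,0,0,0,0,0,0,0,0,0,0,0,0,0,0,0,0,0,0,0,0,0,0,0,0,0,0,0,0,0,0,0,0,0,0,0,0,0,0,0,0,0,0,0,0,0])

```text
time: 28.05
tool_pos: [0.6274, -0.023, 0.0442]
ee_rot: [-3.135, 0.002, -0.048]
wrist_force: [-4.0, 8.0, 0.7]
width: 0.0399
```

Call:
send_rows(rows=[0.3,0,-0.5,0,0,0,0,0,0,-0.5,0,0,0,0,0,0,-0.5,0,0,0,0,0,0,0,0,0,0,0,0,0,0,0,0,0,0,0,0,0,0,0,0,0,0,0,0,0,0,0,0,0,0,0,0,0,0,0])

```text
time: 29.05
tool_pos: [0.6274, -0.0231, 0.0441]
ee_rot: [-3.135, 0.002, -0.048]
wrist_force: [-7.1, 9.4, 6.5]
width: 0.0399
```

Call:
send_rows(rows=[0,0,0,0,0,0,0.7,0,0,0,0,0,0,0.7,0,0,0,0,0,0,0.7,0,0,0,0,0,0,0.7,0,0,15,0,0,0,0.7,0,0,35,0,0,0,0.7,0,0,40,0,0,0,0.7,0,0,40,0,0,0,0.7])

```text
time: 30.05
tool_pos: [0.6286, -0.0273, 0.1755]
ee_rot: [3.141, -0.002, -0.05]
wrist_force: [-0.1, -0.7, -0.4]
width: 0.0659
```

Call:
send_rows(rows=[0,20,25,0,0,0,0,0,20,20,0,0,0,0,0,10,10,0,0,0,0,0,0,0,0,0,0,0,0,0,0,0,0,0,0,0,0,0,0,0,0,0,0,0,0,0,0,0,0,0,0,0,0,0,0,0])

```text
time: 31.05
tool_pos: [0.6283, 0.0226, 0.2276]
ee_rot: [3.142, 0.001, -0.05]
wrist_force: [0.8, -0.5, 0.1]
width: 0.0005
```

```bash
python3 - <<'E'
from h import *
t=snapshot("top");s=snapshot("side")
o=get_obs();print(o["time"],o["tool_pos"],np.degrees(o["ee_rot"]),o["wrist_force"],o["width"])
crop(s,190,120,310,240,5,"pics/s11.png",proj(s,[[.6206,-.1367,.165]]))
crop(t,230,150,340,225,7,"pics/t11.png",proj(t,[[.6206,-.1367,.165]]))
# knob
dk=lambda a,h:(h[...,2]<45)
for n,q,b in(("side",s,(262,146,282,172)),("top",t,(305,175,325,195))):
    v=cv2.cvtColor(q["color"],cv2.COLOR_RGB2HSV)[b[1]:b[3],b[0]:b[2]]
    print(n);print(v[...,2][::2,::2])
E
```

```text
31.15 [0.62834184 0.02267204 0.22788254] [ 1.79996445e+02  5.39467530e-03 -2.84333057e+00] [ 0.1853547   0.00344584 -0.61026531] 0.0007110020430421284
side
[[ 29  48 124 177 180 183 178 170 151 110]
 [ 50 103 170 183 183 178 183 174 137 100]
 [ 75 108 176 181 178 181 190 168 112 115]
 [ 85 119 173 170 132 129 155 160 115 151]
 [114 166 162  96  31  21  36 103 134 140]
 [112 146 143  38  20  16  16  70 170 181]
 [100 104  99  44  25  25  28  77 168 180]
 [101 103 101  76  69  64  73 128 180 178]
 [ 85  99 104 124 118  83 120 151 178 181]
 [ 52  65  85 108 135 132 134 129 175 177]
 [ 74  51  51  64  84  96  95 106 173 177]
 [167 129  78  57  72  80  84 102 162 182]
 [190 187 163 103  72  81  85  87 109 139]]
top
[[115  74  51  64  80  79  77  78 122 119]
 [112  74  50  65  80  79  77  81 119 117]
 [ 84  63  53  65  58  55  59  89 113  82]
 [ 72  56  57  48  43  42  44  95 110  54]
 [ 70  63  59  45  43  43  42  82 104  55]
 [ 89  91  86  47  43  45  44  81  86  61]
 [ 90  91  87  62  53  52  64  90  88  60]
 [ 89  90  89  73  67  69  85  91  85  58]
 [ 91  90  89  88  86  87  90  91  87  57]
 [ 79  82  89  92  89  87  88  89  84  56]]
```

View pics/s11.png

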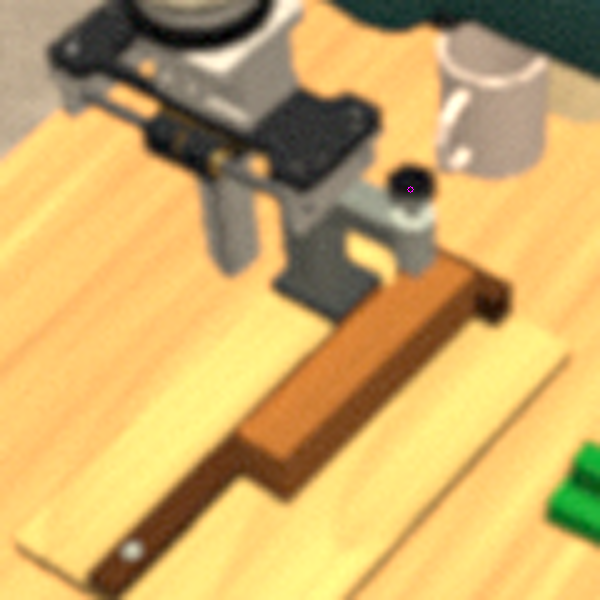

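View pics/t11.png

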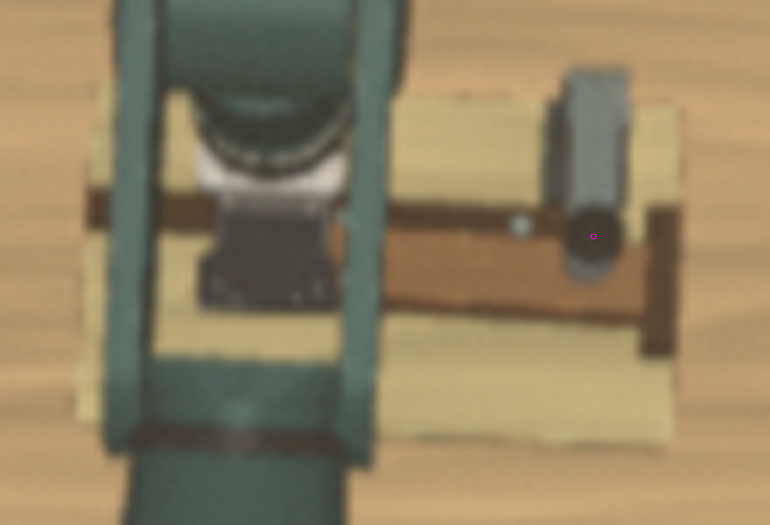

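The rail lies flush in the jig, its end at the stop at top-crop (640,280). The computed knob position sits on the knob at (593,236). I'll move over it with the fingers shut.

Call:
send_rows(rows=[-1,-12,-2,0,0,0,0,-1,-24,-4,0,0,0,0,-1,-28,-6,0,0,0,0,-1,-28,-8,0,0,0,0,-1,-28,-8,0,0,0,0,-1,-23,-8,0,0,0,0,-1,-12,-6,0,0,0,0,0,-4,-4,0,0,0,0])

```text
time: 32.15
tool_pos: [0.6212, -0.1368, 0.1815]
ee_rot: [-3.141, 0.0, -0.05]
wrist_force: [0.2, -0.6, -0.7]
width: 0.0004
```

```bash
python3 - <<'E'
from h import *
t=snapshot("top");s=snapshot("side")
o=get_obs();print(o["time"],o["tool_pos"],np.degrees(o["ee_rot"]),o["wrist_force"],o["width"])
crop(s,190,120,310,240,5,"pics/s12.png",proj(s,[o["tool_pos"]]))
crop(t,230,150,340,225,7,"pics/t12.png")
E
```

```text
32.25 [ 0.62117937 -0.13597098  0.18143433] [-1.79967445e+02  4.37360062e-02 -2.82576854e+00] [ 0.32815658 -0.16668396 -0.20703898] 6.751488015422827e-05
```

View pics/s12.png

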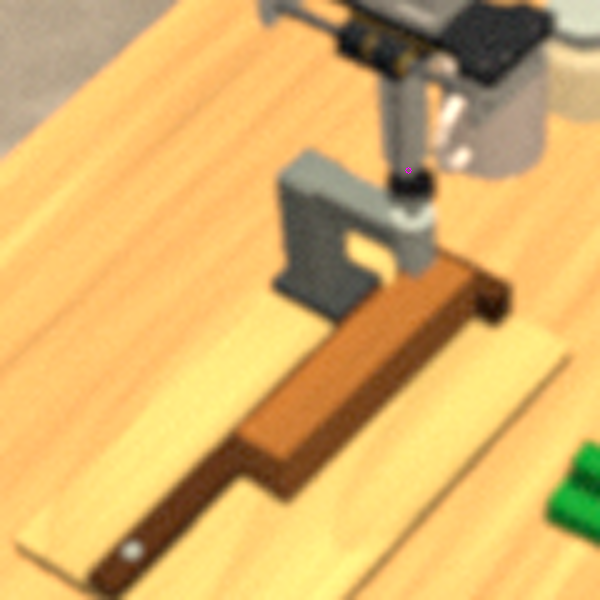

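View pics/t12.png

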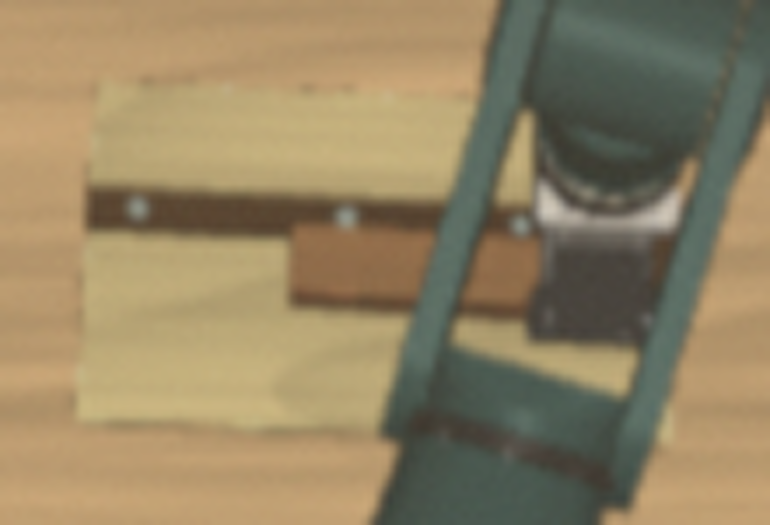

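The fingertips are centred above the knob at side-crop (410,172). Pressing slowly.

Call:
send_rows(rows=[0,0,-4,0,0,0,0,0,0,-5,0,0,0,0,0,0,-4,0,0,0,0,0,0,-2,0,0,0,0,0,0,-2,0,0,0,0,0,0,-2,0,0,0,0,0,0,-2,0,0,0,0,0,0,-1,0,0,0,0])

```text
time: 33.25
tool_pos: [0.6214, -0.1361, 0.1606]
ee_rot: [-3.142, -0.001, -0.049]
wrist_force: [-2.9, 1.8, 4.7]
width: 0.0004
```

Call:
send_rows(rows=[0,0,-1,0,0,0,0,0,0,-1,0,0,0,0,0,0,-1,0,0,0,0,0,0,-1,0,0,0,0,0,0,-1,0,0,0,0,0,0,0,0,0,0,0,0,0,0,0,0,0,0,0,0,0,0,0,0,0])

```text
time: 34.25
tool_pos: [0.6214, -0.1361, 0.1558]
ee_rot: [3.142, -0.001, -0.049]
wrist_force: [-1.9, 0.9, 5.7]
width: 0.0006
```

Call:
send_rows(rows=[0,0,-1,0,0,0,0,0,0,-1,0,0,0,0,0,0,-0.5,0,0,0,0,0,0,0,0,0,0,0,0,0,0,0,0,0,0,0,0,0,0,0,0,0,0,0,0,0,0,0,0,0,0,0,0,0,0,0])

```text
time: 35.25
tool_pos: [0.6215, -0.1361, 0.1552]
ee_rot: [3.141, -0.002, -0.049]
wrist_force: [-3.7, 2.3, 11.6]
width: 0.0006
```

Call:
send_rows(rows=[0,0,-1,0,0,0,0,0,0,0,0,0,0,0,0,0,0,0,0,0,0,0,0,0,0,0,0,0,0,0,0,0,0,0,0,0,0,0,0,0,0,0,0,0,0,0,0,0,0,0,0,0,0,0,0,0])

```text
time: 36.25
tool_pos: [0.6215, -0.1361, 0.1552]
ee_rot: [3.141, -0.003, -0.049]
wrist_force: [-4.8, 2.6, 13.9]
width: 0.0004
```

Call:
send_rows(rows=[0,0,0,0,0,0,0,0,0,0,0,0,0,0,0,0,0,0,0,0,0,0,0,0,0,0,0,0,0,0,0,0,0,0,0,0,0,0,0,0,0,0,0,0,0,0,0,0,0,0,0,0,0,0,0,0])

```text
time: 37.25
tool_pos: [0.6215, -0.1361, 0.1552]
ee_rot: [3.141, -0.003, -0.049]
wrist_force: [-5.8, 1.3, 14.4]
width: 0.0002
```

Call:
send_rows(rows=[0,0,2,0,0,0,0,0,0,3,0,0,0,0,0,0,4,0,0,0,0,0,0,6,0,0,0,0,0,0,12,0,0,0,0,0,0,20,0,0,0,0,0,0,30,0,0,0,0,0,0,20,0,0,0,0])

```text
time: 38.25
tool_pos: [0.6218, -0.1366, 0.2499]
ee_rot: [3.141, -0.002, -0.05]
wrist_force: [0.0, -0.5, 0.6]
width: 0.0005
```

Call:
send_rows(rows=[-20,10,5,0,0,0,0,-35,20,0,0,0,0,0,-40,40,0,0,0,0,0,-40,50,0,0,0,0,0,-40,50,0,0,0,0,0,-30,40,0,0,0,0,0,-15,20,0,0,0,0,0,0,0,0,0,0,0,0])

```text
time: 39.25
tool_pos: [0.4028, 0.0923, 0.254]
ee_rot: [3.141, -0.002, -0.047]
wrist_force: [0.2, -0.2, 1.0]
width: 0.0006
```

```bash
python3 - <<'E'
from h import *
t=snapshot("top");s=snapshot("side")
o=get_obs();print(o["time"],o["tool_pos"],o["wrist_force"])
crop(s,190,120,310,240,5,"pics/s13.png")
crop(t,230,150,340,225,7,"pics/t13.png")
cv2.imwrite("pics/top13.png",t["color"][:,:,::-1])
br=lambda a,h:(h[...,2]<103)&(h[...,1]>108)&(h[...,2]>76)
c=contour(t,br,(255,180,325,200));print(rect(t,c,.068))
E
```

```text
39.35 [0.40376938 0.09100028 0.25352243] [-0.23027084  0.47830866 -0.38156125]
(array([623.6, -72.3]), array([199. ,  40.8]), 86.2)
```

View pics/s13.png

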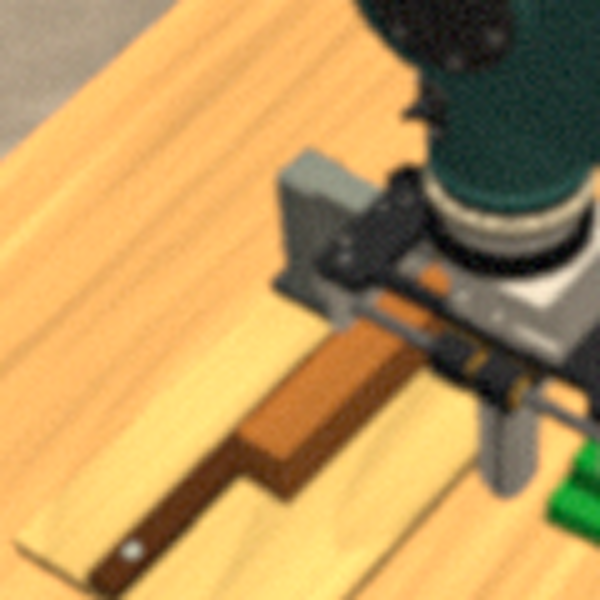

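View pics/t13.png

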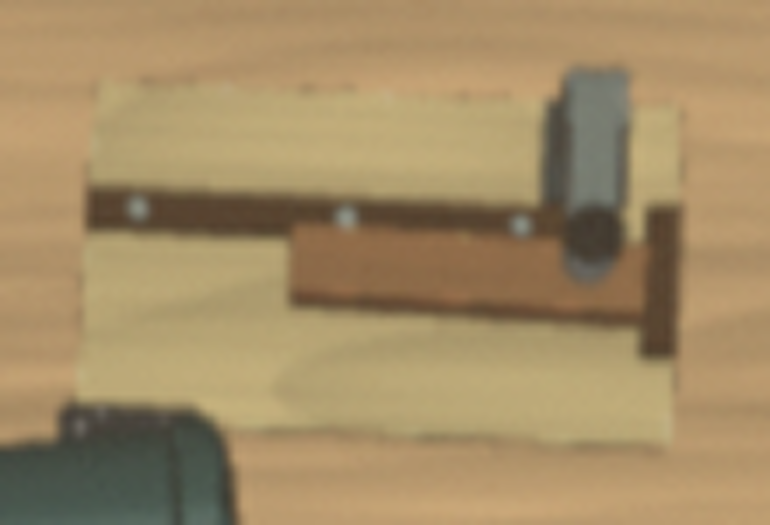

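View pics/top13.png

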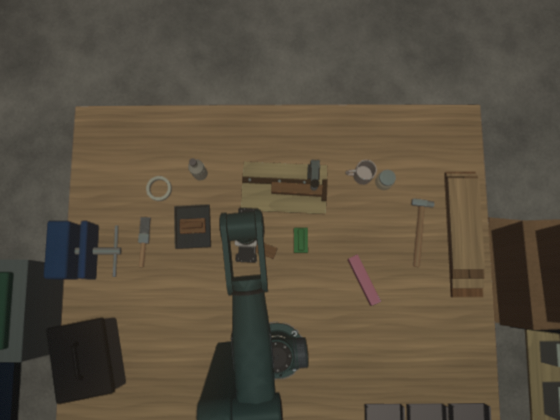

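Rail centre measures (623.6, −72.3), about 0.6 mm from home. The 86.2° angle differs from the jig's 87.1°, so I'll check whether the rail is parallel to the fence using edge lines.

```bash
python3 - <<'E'
from h import *
t=snapshot("top")
im=cv2.resize(t["color"],None,fx=8,fy=8,interpolation=cv2.INTER_CUBIC).astype(int)
V=im.max(2)
def edge(x0,x1,y0,y1,z,nm):
    pts=[]
    for x in np.arange(x0,x1,.5):
        c=V[int(y0*8):int(y1*8),int((x+.5)*8)].astype(float)
        c=cv2.GaussianBlur(c.reshape(-1,1),(1,9),0).ravel()
        g=np.gradient(c);i=np.argmax(abs(g));pts.append([x,y0+(i+.5)/8-.5])
    P=onplane(t,pts,z)[:,:2]*1000
    a,b=np.polyfit(P[:,1],P[:,0],1);r=P[:,0]-a*P[:,1]-b;k=abs(r)<2.5
    a,b=np.polyfit(P[k,1],P[k,0],1)
    print(nm,"angle",round(90-np.degrees(np.arctan(a)),2),"x@y=-70",round(a*-70+b,1),"n",k.sum(),len(k))
edge(274,318,191,199,.018,"rail near/bottom edge")
edge(274,308,180.8,184.5,.068,"rail far/top edge")
edge(245,308,173,179,.030,"fence far edge")
edge(245,270,181,186,.018,"fence near edge")
edge(262,323,208,217,.018,"board near edge")
E
```

```text
rail near/bottom edge angle 86.28 x@y=-70 605.4 n 88 88
rail far/top edge angle 86.14 x@y=-70 644.0 n 58 68
fence far edge angle 87.78 x@y=-70 672.1 n 124 126
fence near edge angle 86.81 x@y=-70 645.3 n 50 50
board near edge angle 87.54 x@y=-70 538.2 n 88 122
```

The rail measures 86.2° and the jig edges 86.8 to 87.8°, so it may be turned by about 1°. To be sure it sits against the fence, I'll push its middle gently toward the fence with shut fingers.

Call:
send_rows(rows=[15,-14,0,0,0,0,0,28,-26,-5,0,0,0,0,30,-27,-10,0,0,0,0,30,-27,-10,0,0,0,0,30,-27,-10,0,0,0,0,24,-22,-10,0,0,0,0,13,-12,-10,0,0,0,0,0,0,-20,0,0,0,0])

```text
time: 40.4
tool_pos: [0.5747, -0.066, 0.1778]
ee_rot: [3.141, -0.001, -0.052]
wrist_force: [-0.8, 1.3, 0.1]
width: 0.0004
```

Call:
send_rows(rows=[0,0,-25,0,0,0,0,0,0,-30,0,0,0,0,0,0,-30,0,0,0,0,0,0,-25,0,0,0,0,0,0,-15,0,0,0,0,0,0,-7,0,0,0,0,4,0,0,0,0,0,0,5,0,0,0,0,0,0])

```text
time: 41.4
tool_pos: [0.5835, -0.0638, 0.0478]
ee_rot: [3.141, -0.003, -0.049]
wrist_force: [0.6, 0.3, 0.8]
width: 0.0006
```

Call:
send_rows(rows=[2,0,-1,0,0,0,0,2,0,-1,0,0,0,0,1,0,0,0,0,0,0,1,0,0,0,0,0,0,1,0,0,0,0,0,0,0,0,0,0,0,0,0,0,0,0,0,0,0,0,0,0,0,0,0,0,0])

```text
time: 42.4
tool_pos: [0.5892, -0.0636, 0.0445]
ee_rot: [3.142, -0.0, -0.049]
wrist_force: [-0.1, 0.0, -0.6]
width: 0.0008
```

Call:
send_rows(rows=[0.7,0,0,0,0,0,0,0.7,0,0,0,0,0,0,0.6,0,0,0,0,0,0,0.5,0,0,0,0,0,0,0.5,0,0,0,0,0,0,0,0,0,0,0,0,0,0,0,0,0,0,0,0,0,0,0,0,0,0,0])

```text
time: 43.4
tool_pos: [0.5921, -0.0636, 0.0445]
ee_rot: [3.142, 0.0, -0.049]
wrist_force: [-0.9, -0.9, 0.7]
width: 0.0006
```

Call:
send_rows(rows=[0.7,0,0,0,0,0,0,0.7,0,0,0,0,0,0,0.6,0,0,0,0,0,0,0.5,0,0,0,0,0,0,0.5,0,0,0,0,0,0,0,0,0,0,0,0,0,0,0,0,0,0,0,0,0,0,0,0,0,0,0])

```text
time: 44.4
tool_pos: [0.594, -0.0638, 0.0446]
ee_rot: [3.141, 0.003, -0.05]
wrist_force: [-5.9, -1.5, 4.6]
width: 0.0003
```

Call:
send_rows(rows=[0.6,0,0,0,0,0,0,0.5,0,0,0,0,0,0,0.5,0,0,0,0,0,0,0.4,0,0,0,0,0,0,0,0,0,0,0,0,0,0,0,0,0,0,0,0,0,0,0,0,0,0,0,0,0,0,0,0,0,0])

```text
time: 45.4
tool_pos: [0.5941, -0.0638, 0.0448]
ee_rot: [3.141, 0.007, -0.049]
wrist_force: [-11.3, -0.7, 8.4]
width: 0.0008
```

Call:
send_rows(rows=[-4,0,0,0,0,0,0,-8,0,0,0,0,0,0,-12,0,5,0,0,0,0,-12,0,20,0,0,0,0,0,0,35,0,0,0,0,0,0,45,0,0,0,0,-20,20,45,0,0,0,0,-40,40,30,0,0,0,0])

```text
time: 46.4
tool_pos: [0.5027, -0.0046, 0.2265]
ee_rot: [-3.142, -0.005, -0.052]
wrist_force: [-0.4, 0.9, -0.5]
width: 0.0005
```

Call:
send_rows(rows=[-40,40,10,0,0,0,0,-40,40,5,0,0,0,0,-15,15,0,0,0,0,0,0,0,0,0,0,0,0,0,0,0,0,0,0,0,0,0,0,0,0,0,0,0,0,0,0,0,0,0,0,0,0,0,0,0,0])

```text
time: 47.4
tool_pos: [0.4075, 0.0901, 0.2385]
ee_rot: [3.141, 0.0, -0.05]
wrist_force: [0.7, 0.9, -0.7]
width: 0.0006
```

```bash
python3 - <<'E'
from h import *
t=snapshot("top");s=snapshot("side");o=get_obs();print(o["time"],o["tool_pos"])
crop(s,190,120,310,240,5,"pics/s14.png")
crop(t,230,150,340,225,7,"pics/t14.png")
im=cv2.resize(t["color"],None,fx=8,fy=8,interpolation=cv2.INTER_CUBIC).astype(int)
V=im.max(2)
def edge(x0,x1,y0,y1,z,nm):
    pts=[]
    for x in np.arange(x0,x1,.5):
        c=V[int(y0*8):int(y1*8),int((x+.5)*8)].astype(float)
        c=cv2.GaussianBlur(c.reshape(-1,1),(1,9),0).ravel()
        g=np.gradient(c);i=np.argmax(abs(g));pts.append([x,y0+(i+.5)/8-.5])
    P=onplane(t,pts,z)[:,:2]*1000
    a,b=np.polyfit(P[:,1],P[:,0],1);r=P[:,0]-a*P[:,1]-b;k=abs(r)<2.5
    a,b=np.polyfit(P[k,1],P[k,0],1)
    print(nm,"angle",round(90-np.degrees(np.arctan(a)),2),"x@y=-70",round(a*-70+b,1),"n",k.sum(),len(k))
edge(274,318,191,199,.018,"rail near/bottom edge")
edge(274,308,180.8,184.5,.068,"rail far/top edge")
edge(245,308,173,179,.030,"fence far edge")
edge(245,270,181,186,.018,"fence near edge")
br=lambda a,h:(h[...,2]<103)&(h[...,1]>108)&(h[...,2]>76)
c=contour(t,br,(255,180,325,200));print(rect(t,c,.068))
E
```

```text
47.5 [0.40738837 0.09027075 0.23863271]
rail near/bottom edge angle 87.4 x@y=-70 607.1 n 88 88
rail far/top edge angle 87.37 x@y=-70 645.6 n 61 68
fence far edge angle 87.81 x@y=-70 672.3 n 126 126
fence near edge angle 87.05 x@y=-70 646.1 n 50 50
(array([625.4, -72.1]), array([197.9,  40.6]), 87.2)
```

View pics/s14.png

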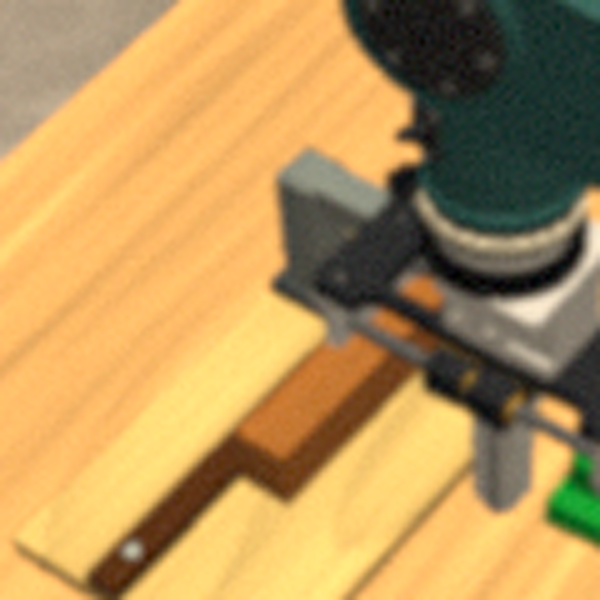

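View pics/t14.png

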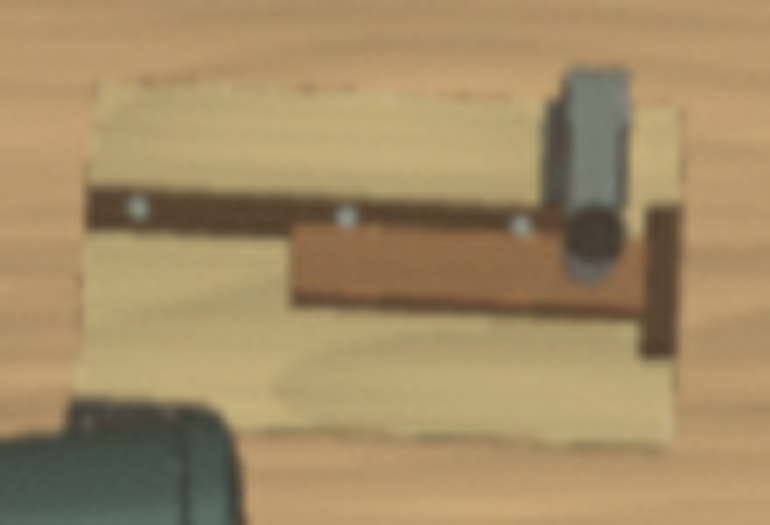

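The push squared the rail: it now measures 87.3° and its centre moved 1.7 mm toward the fence. So it had been slightly skewed during the first press. I'll also seat it against the stop from its free end, then press the punch again.

Call:
send_rows(rows=[14,-3,0,0,0,0,0,30,-6,0,0,0,0,0,35,-6,0,0,0,0,0,36,-6,-5,0,0,0,0,36,-6,-10,0,0,0,0,36,-6,-15,0,0,0,0,26,-6,-20,0,0,0,0,9,-3,-20,0,0,0,0])

```text
time: 48.5
tool_pos: [0.6307, 0.0478, 0.1667]
ee_rot: [3.141, 0.001, -0.05]
wrist_force: [0.1, -0.1, 0.1]
width: 0.0006
```

Call:
send_rows(rows=[0,0,-25,0,0,0,0,0,0,-32,0,0,0,0,0,0,-32,0,0,0,0,0,0,-22,0,0,0,0,0,0,-12,0,0,0,0,0,-4,-1,0,0,0,0,0,-3,0,0,0,0,0,0,-1,0,0,0,0,0])

```text
time: 49.5
tool_pos: [0.6301, 0.0401, 0.0463]
ee_rot: [-3.142, -0.003, -0.05]
wrist_force: [-0.2, -1.0, -0.3]
width: 0.0001
```

Call:
send_rows(rows=[0,-0.8,0,0,0,0,0,0,-0.8,0,0,0,0,0,0,-0.8,0,0,0,0,0,0,-0.6,0,0,0,0,0,0,-0.5,0,0,0,0,0,0,-0.5,0,0,0,0,0,0,0,0,0,0,0,0,0,0,0,0,0,0,0])

```text
time: 50.5
tool_pos: [0.6292, 0.0365, 0.0448]
ee_rot: [3.142, -0.0, -0.049]
wrist_force: [-0.3, 0.2, -0.0]
width: 0.0
```

Call:
send_rows(rows=[0,-0.8,0,0,0,0,0,0,-0.7,0,0,0,0,0,0,-0.5,0,0,0,0,0,0,-0.5,0,0,0,0,0,0,0,0,0,0,0,0,0,0,0,0,0,0,0,0,0,0,0,0,0,0,0,0,0,0,0,0,0])

```text
time: 51.5
tool_pos: [0.6292, 0.034, 0.0448]
ee_rot: [3.142, -0.0, -0.049]
wrist_force: [-0.3, 0.4, 0.1]
width: 0.0003
```

Call:
send_rows(rows=[0,-0.8,0,0,0,0,0,0,-0.7,0,0,0,0,0,0,-0.6,0,0,0,0,0,0,-0.6,0,0,0,0,0,0,0,0,0,0,0,0,0,0,0,0,0,0,0,0,0,0,0,0,0,0,0,0,0,0,0,0,0])

```text
time: 52.5
tool_pos: [0.6293, 0.0316, 0.0448]
ee_rot: [-3.141, -0.0, -0.049]
wrist_force: [0.3, 3.3, 0.2]
width: 0.0005
```

Call:
send_rows(rows=[0,-0.8,0,0,0,0,0,0,0,0,0,0,0,0,0,0,0,0,0,0,0,0,4,0,0,0,0,0,0,6,20,0,0,0,0,0,0,40,0,0,0,0,0,0,50,0,0,0,0,0,0,40,0,0,0,0])

```text
time: 53.5
tool_pos: [0.6298, 0.0401, 0.1992]
ee_rot: [3.141, -0.004, -0.05]
wrist_force: [-0.5, 0.5, 0.3]
width: 0.0007
```

Call:
send_rows(rows=[-1,-12,15,0,0,0,0,-1,-26,0,0,0,0,0,-1,-32,0,0,0,0,0,-1,-32,0,0,0,0,0,-1,-32,0,0,0,0,0,-1,-26,-10,0,0,0,0,-1,-13,-10,0,0,0,0,0,-4,-7,0,0,0,0])

```text
time: 54.5
tool_pos: [0.6215, -0.1372, 0.1812]
ee_rot: [-3.141, 0.002, -0.051]
wrist_force: [0.8, 1.4, 0.9]
width: 0.0006
```

Call:
send_rows(rows=[0,0,-6,0,0,0,0,0,0,-7,0,0,0,0,0,0,-4,0,0,0,0,0,0,-3,0,0,0,0,0,0,-3,0,0,0,0,0,0,-3,0,0,0,0,0,0,-2,0,0,0,0,0,0,-1,0,0,0,0])

```text
time: 55.5
tool_pos: [0.6223, -0.1358, 0.1553]
ee_rot: [-3.141, -0.001, -0.049]
wrist_force: [-2.9, 2.7, 8.4]
width: 0.0006
```

Call:
send_rows(rows=[0,0,-0.8,0,0,0,0,0,0,-0.6,0,0,0,0,0,0,0,0,0,0,0,0,0,0,0,0,0,0,0,0,0,0,0,0,0,0,0,0,0,0,0,0,0,0,0,0,0,0,0,0,0,0,0,0,0,0])

```text
time: 56.5
tool_pos: [0.6224, -0.1358, 0.1553]
ee_rot: [-3.141, -0.002, -0.049]
wrist_force: [-3.9, 4.0, 10.8]
width: 0.0006
```

Call:
send_rows(rows=[0,0,0,0,0,0,0,0,0,0,0,0,0,0,0,0,0,0,0,0,0,0,0,0,0,0,0,0,0,0,0,0,0,0,0,0,0,0,0,0,0,0,0,0,2,0,0,0,0,0,0,3,0,0,0,0])

```text
time: 57.5
tool_pos: [0.6223, -0.1358, 0.1586]
ee_rot: [-3.141, -0.001, -0.049]
wrist_force: [-1.9, 3.3, 5.9]
width: 0.0009
```

Call:
send_rows(rows=[0,0,5,0,0,0,0,0,0,8,0,0,0,0,0,0,18,0,0,0,0,0,0,30,0,0,0,0,-20,10,25,0,0,0,0,-35,25,5,0,0,0,0,-40,40,0,0,0,0,0,-40,50,0,0,0,0,0])

```text
time: 58.5
tool_pos: [0.4874, -0.0126, 0.2492]
ee_rot: [3.141, -0.002, -0.052]
wrist_force: [0.1, 0.2, 0.8]
width: 0.0002
```

Call:
send_rows(rows=[-40,50,0,0,0,0,0,-30,50,0,0,0,0,0,-15,50,0,0,0,0,0,0,20,0,0,0,0,0,0,0,0,0,0,0,0,0,0,0,0,0,0,0,0,0,0,0,0,0,0,0,0,0,0,0,0,0])

```text
time: 59.5
tool_pos: [0.4044, 0.1553, 0.2484]
ee_rot: [3.141, -0.0, -0.051]
wrist_force: [-0.2, -0.4, 0.7]
width: 0.0005
```

```bash
python3 - <<'E'
from h import *
t=snapshot("top");s=snapshot("side");o=get_obs();print(o["time"],o["tool_pos"],o["wrist_force"])
crop(s,120,120,320,300,4,"pics/s15.png")
crop(t,230,150,340,225,7,"pics/t15.png")
br=lambda a,h:(h[...,2]<103)&(h[...,1]>108)&(h[...,2]>76)
c=contour(t,br,(255,180,325,200));print(rect(t,c,.068))
E
```

```text
59.6 [0.40433032 0.15554083 0.24835699] [-0.2316572   0.42547972 -0.1193842 ]
(array([625.3, -72.6]), array([198.8,  40.8]), 87.2)
```

View pics/s15.png

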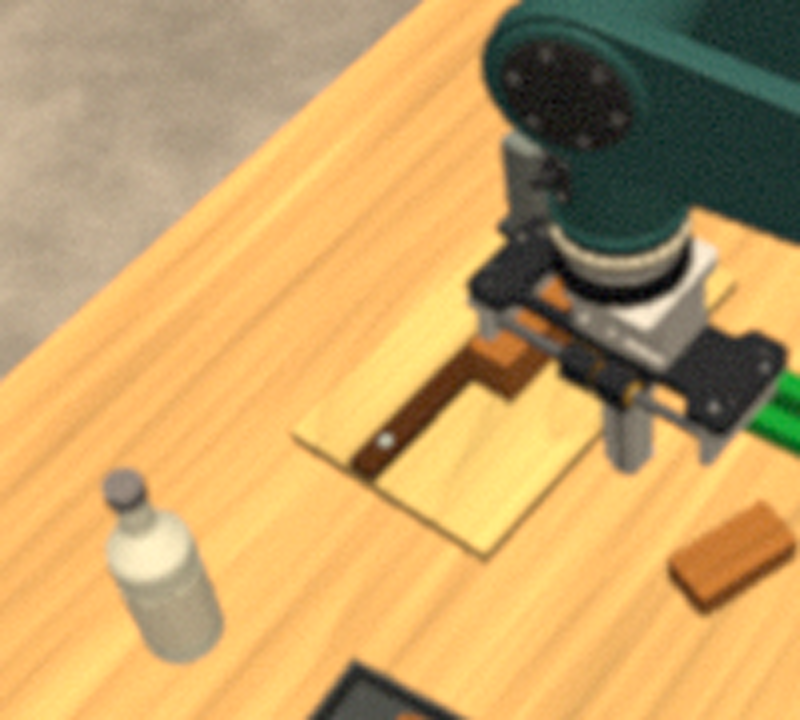

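View pics/t15.png

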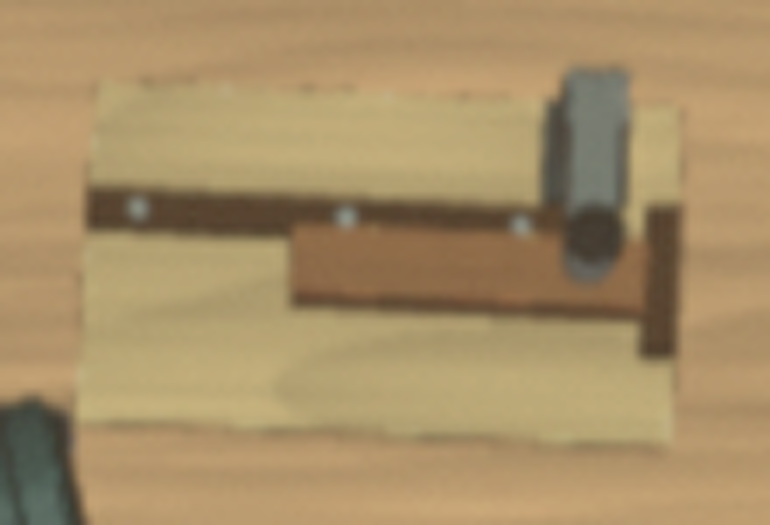

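The rail is still flush at 87.2°, the punch is back up and the robot touches nothing. Handing in.

```bash
python3 -c "
from bench import *
print(close_job())"
```

```text
the job is handed in; nothing more can be done
None
```

The job is handed in at about 60 s. The block is flat in the tray and the rail is home in the jig and released. However, I pressed the punch twice, and the first press came before the rail was quite home.

- **First press:** I held about 14 N for over 1 s. The edge check after it read the rail about 1° off the jig, its middle about 1.7 mm short of the fence. I don't know whether that came from letting go of the rail or from the press itself.
- **Correction:** I pushed the rail's middle against the fence with up to 11 N, and its end against the stop with just over 3 N.
- **Second press:** I pressed the punch again at about 11 N and held it for more than 1 s, travelling down to 155 mm.

**Last checks:**
- **Rail angle:** it reads 87.2°; the fence edges read 87.1 to 87.8°, so they agree within what the camera can resolve.
- **Rail position:** its centre reads (625.3, −72.6) mm, within about 2 mm of my computed home position.
- **Punch:** it looks to be back up in the top view. The arm hid the knob in the last side view.
- **Robot:** it is clear of everything, with no force at the wrist.
- **Rest of the bench:** the last full view, taken after the first press, showed nothing else moved. I did not take another full view after the corrections.

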